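# Pack the patinated lamp finial from the fume box

## Robot

A 6-joint arm with a two-finger parallel gripper is mounted at the origin on the work surface. World frame = base frame: x ahead of the robot, y to its left, z up, the work surface at z = 0. Lengths are in m, angles in rad, forces in N, time in s.
With the tool pointing down it reaches from about 0.325 to 0.875 m from the base axis. Payload 4.4 kg.
Tool frame: the origin (TCP) lies at the very end of the fingers, on their centre line; the grasp point (between the pads) lies 19 mm behind it (env.tcp_to_grasp is the distance from the TCP to the grasp point, in m); z points along the fingers, y is the line along which they close (so a half turn about z gives the same grasp; the last joint's range is limited). The gripper opens to 85 mm and grips with 20 to 120 N. Pads are 22 mm wide; open, the fingers measure 114 mm over their backs; the gripper's body (76 mm by 85 mm) begins 54 mm behind the grasp point. The pads swing forward as they close: fully open they stand 13 mm farther back than shut.
Start: joints at [-1.466, 0.207, 1.542, -0, 1.393, -0.15], TCP at [0.145, -0.556, 0.231] pointing down, gripper open.
Joint ranges: [-2.73, 2.73], [-0.86, 2.22], [0.23, 2.46], [-1.11, 4.25], [0.08, 2.63], [-2.82, 2.82]. Speed limits (rad/s): [2.79, 2.79, 3.14, 3.14, 3.14, 3.14].

## Interface

Orientations are given as a rotation vector (axis times angle).
In Python, from workcell import env, effector, viewer, hand_in, finder gives the robot as it stands. Calls block until the motion is done:
- env.move_ptp(position, orientation): joint-space move of the TCP to a pose.
- env.move_linear(position, attitude=None, rate=0.15, f_stop=None): straight line of the TCP; attitude=None keeps the orientation; rate is the mean speed in m/s. With f_stop (N) it stops when the force on the tool has changed by that much, and returns True; else False.
- env.goto_joints(angles): joint-space move.
- effector.open_jaws() and effector.clamp(grasp_force=None): open the fingers fully, or close them until they stop; grasp_force is the grip in N (None keeps the last).
- env.wait(seconds).
- env.solve_ik(position, orientation): joint angles nearest the present ones, or None.
- viewer.grab_frame(name): name is "side" or "top" or "wrist"; returns the picture (384x512x3 uint8, red, green, blue); there is no depth.
- viewer.camera_info(name): a dict with "mtx" (3x3 intrinsics, pixels), "xyz" and "rotation" of the camera in the world; the wrist camera has in their place "mount" (4x4, takes a point from camera to tool coordinates, whose origin is the TCP and whose axes are the flange's). Camera axes: x right, y down, z forward; pixel columns grow to the right and rows downward; lengths in m; the calibration is good to about 2 mm. A picture is of the moment at which its call begins: read the wrist's pose just before it. camera_info takes no time and is no camera call.
A pose or a line that the arm cannot do raises env.IKError and nothing moves.
- hand_in(): hands the job in; it is judged then, once.
Trained networks look in the newest picture that a camera, given by its name, has taken for a name from the list of things; names that differ only in an ending like _2 or _b are one class to them, and where a whole thing is asked for, a point or a joint stands for the part that bears it (a point fixed in the world has none). Each returns a list of dicts, best first, with "conf" (0 to 1); they miss things now and then, are a little off and sometimes report something else, mostly with a low value. They report only what shows in the picture. A call takes as long as a camera call.
- finder.search_frame(camera, target): "xy" ([column, row] in pixels, amid what is visible of it).
- finder.cut_out(camera, target): "region" (384x512 bool, what is visible of it) and "xy" ([column, row] in pixels, amid what is visible of it).
- finder.pinpoint(camera, target): "xy" ([column, row] in pixels: a listed point, or the origin of a listed thing).
Readings, each from a call of its own:
- env.read_time(): time.
- env.read_joints(): joint angles.
- env.read_joint_vel(): joint speeds.
- env.read_effort(): joint torques, N m.
- env.read_tool_pos(): TCP position.
- env.read_orientation(): TCP orientation.
- env.read_wrist_force(): force on the tool from outside, world axes, zero at the start.
- env.read_torque(): the same for the moment, N m.
- env.read_opening(): finger opening in m.
- env.read_grip_force(): force on a finger pad.
Only numpy, scipy, OpenCV 4.12 (cv2) and the standard library are available. Lean on these libraries where they do the work, as an engineer would, in place of code of your own. Each camera call takes 0.05 s, during which the arm holds its last target. There are 200 camera calls.

## Task

Reach through the round port in the sloping front of the fume box, lift the brass lamp finial off its pedestal and bring it out without banging it on the box. Set it down upright (do not drop it) in the bay of the open wooden case that is deep enough for it to stand wholly below the rim, let go, then close the lid fully; leave the jar and the brass vase cap where they are.

Things in the scene. Friction and masses are not known exactly. Their poses are not given: they have to be found in the camera images.
- fumebox: Fixed fume box of aluminium and clear acrylic, 280 mm wide (y), from 90 mm before its origin (-x, robot's side) to 190 mm behind it, 269 mm high. Origin: on the table under the port's centre; x points front to back. Walls 6 mm, closed but for the port. Its 6 mm front panel rises to the back at 30 deg from level, from 145 to 245 mm high. A black hose leaves its -y side.
- port (a point): Centre of the round port in the sloping panel, 195 mm above the table, mid-thickness; port diameter 150 mm. Axes as the fume box (not tilted). The port's axis runs inward along (+0.5, 0, -0.866) in these axes.
- lampbar (a point): Middle of the lower front edge of a 14 mm square lamp bar that runs across the box's full width, 255 to 269 mm above the table, above the port's upper part; the roof goes on from it to the back. A gripper pointing straight down does not fit over the finial for it; one tilted about 30 deg, square to the sloping panel, does.
- pedestal: Fixed dark steel pedestal inside the fume box: 54 mm disc on a 24 mm stem, 94 mm tall, standing on the box's floor (6 mm thick), about 25 mm behind the point under the port's centre. Origin: centre of its underside; the top is 94 mm above it, 100 mm above the table.
- finial: Loose brass lamp finial, 0.1 to 0.2 kg, round about its z axis, 66 mm tall, standing on the pedestal. Foot 44 mm in diameter, 10 mm thick; 16 mm waist; then a straight round knob 24 mm in diameter from 30 to 64 mm above the underside (the place to grip), about 50 mm inside the port along its axis. Origin: centre of its underside; z up.
- case: Fixed open wooden case, 170 mm (x) by 235 mm (y), rim 84 mm high, walls and floor 5 mm, with a 5 mm partition (top 71 mm above the table) at y = 0 that leaves two bays, each 160 mm by 110 mm, centred at y = -57.5 and +57.5 mm. Origin: centre of its underside; x points away from the robot, to the hinge.
- thinpad: Fixed thin cork pad, 158 x 108 x 8 mm, filling the floor of one bay: this bay is the deep one. Origin: centre of its underside, 5 mm above the table; its upper face is 13 mm above the table. Which bay has it changes.
- thickpad: Fixed thick cork block, 158 x 108 x 45 mm, in the other bay, which is therefore too shallow for the finial. Origin: centre of its underside.
- lid (a joint): Angle of the case's lid: 0 closed, about 1.5 upright; it starts open at 1.3 to 1.55 and its friction hinge stays where it is left.
- lid_hinge (a point): Middle of the lid's hinge line, at the top of the case's far (+x) wall, in the plane of the lid's inner face. The lid is an 8 mm wooden board as large as the case (170 mm from hinge to free edge); it closes towards the robot under a light push (about 2 N at its edge) from behind and above on its outer face.
- lid_handle (a point): Point 35 mm out from the lid's outer face, at the end of the small brass knob that stands on that face 140 mm from the hinge, midway along the lid. Beside the knob the face is bare.
- jar: Bystander: glass jar with steel cap, 60 mm across, 80 mm tall, on the table. Origin: centre of its underside.
- vasecap: Bystander: low brass cone, 60 mm across, 20 mm tall, on the fume box's floor behind the pedestal. Origin: centre of its underside.

How it is judged:
On the way, in this order (a step that is already met when the one before it is completed fails the run):
1. the finial is out of the fume box (((height (world z) of finial above 0.215 m and x of finial in the frame of port below 0.03 m) or x of finial in the frame of port below -0.095 m or y of finial in the frame of port above 0.145 m)), for 0.05 s.
2. the finial stands upright in the deep bay, released, with the lid still open (z of finial in the frame of thinpad below 0.013 m and angle between finial's own z axis and vertical below 0.2 rad and horizontal distance between finial and thinpad below 0.07 m and contact force between the fingers and finial below 0.05 N and value of joint lid above 0.5 rad), for 0.2 s.
At the end, for the whole second after the job is handed in: The lid is closed to within 0.05 rad; the finial stands at rest on the thin cork pad in the deep bay, upright within 0.2 rad (value of joint lid below 0.05 rad and z of finial in the frame of thinpad between 0.003 and 0.013 m and horizontal distance between finial and thinpad below 0.07 m and angle between finial's own z axis and vertical below 0.2 rad and linear speed of finial below 0.02 m/s); the robot touches nothing.
It fails at once if the finial is banged on the fume box (over 15 N) (contact force between finial and fumebox above 15 N).
It fails at once if the finial is dropped (falls faster than 0.6 m/s while not held) (linear speed of finial above 0.6 m/s and contact force between the fingers and finial below 0.05 N).
It fails at once if the jar is moved more than 30 mm (distance of jar from where it was at the start of the episode above 0.03 m).
It fails at once if the vase cap is moved more than 30 mm (distance of vasecap from where it was at the start of the episode above 0.03 m).
It also fails if it takes over 64 s, if anything falls off the work surface, if the arm or the gripper's body presses on something with over 40 N, if the wrist force passes 120 N, or if a joint passes its speed limit or range.

## Working session

There is one attempt and no reset: what is moved stays moved. The work goes in short steps, each a Python script; the robot and the scene stay as the last script left them, time stands still between calls to the robot, and variables do not carry over. Pictures are saved under pics/ and viewed, at most 12 in all, crops included, and the job is handed in when it is done.

```bash
mkdir -p pics; ls
cat > h.py <<'E'
import numpy as np, cv2
from workcell import env, effector, viewer, hand_in, finder
from scipy.spatial.transform import Rotation as R
def cam(n):
    c=viewer.camera_info(n); K=np.array(c["mtx"])
    if "mount" in c:
        T=np.eye(4);T[:3,:3]=R.from_rotvec(env.read_orientation()).as_matrix();T[:3,3]=env.read_tool_pos()
        M=T@np.array(c["mount"]); return K,M[:3,3],M[:3,:3]
    r=np.array(c["rotation"]); r=r if r.shape==(3,3) else R.from_rotvec(r).as_matrix()
    return K,np.array(c["xyz"]),r
def ray(C,xy):
    K,o,r=C; d=r@np.linalg.solve(K,[xy[0],xy[1],1.]); return o,d/np.linalg.norm(d)
def atz(C,xy,z):
    o,d=ray(C,xy); return o+d*(z-o[2])/d[2]
def tri(rs):
    A=np.zeros((3,3));b=np.zeros(3)
    for o,d in rs:
        P=np.eye(3)-np.outer(d,d);A+=P;b+=P@o
    x=np.linalg.solve(A,b); return x,[round(float(np.linalg.norm((np.eye(3)-np.outer(d,d))@(x-o))),4) for o,d in rs]
def snap(n,f):
    im=viewer.grab_frame(n); cv2.imwrite(f"pics/{f}.png",im[:,:,::-1]); return im
E
python3 - <<'E'
from h import *
np.set_printoptions(precision=4,suppress=True)
a=snap("side","s0");b=snap("top","t0")
cv2.imwrite("pics/st.png",np.hstack([a,b])[:,:,::-1][:, :]) 
im=cv2.imread("pics/st.png");cv2.imwrite("pics/st.png",cv2.resize(im,(800,300)))
C={n:cam(n) for n in("side","top")}
for n in C: print(n,C[n][1],C[n][2].tolist(),C[n][0][0,0])
for t in "fumebox port lampbar pedestal finial case thinpad thickpad lid_hinge lid_handle jar vasecap".split():
    rs=[]
    for n in C:
        p=finder.pinpoint(n,t)
        print(t,n,[(np.round(q["xy"],1).tolist(),round(q["conf"],2)) for q in p[:2]])
        if p: rs.append(ray(C[n],p[0]["xy"]))
    if len(rs)==2: print("   ",*tri(rs))
E
```

```text
pics
side [ 0.117  -0.3802  0.86  ] [[0.6040001098950436, -0.6120752863801113, 0.5104387436798663], [-0.7969467224380489, -0.47005748822265875, 0.3793703722762979], [0.007732324490543008, -0.6359322303268723, -0.7717061679094337]] 419.7093413652911
top [ 0.4845 -0.0148  1.1512] [[-0.024269458770659013, -0.9963804990879062, 0.08146713698365973], [-0.9994982703682898, 0.02252473686575184, -0.022267549481829504], [0.020351926242406834, -0.0819666838810973, -0.9964272486397389]] 451.95486545555985
fumebox side [([335.6, 306.1], 0.96)]
fumebox top [([358.5, 199.7], 0.74)]
    [ 0.5436 -0.2884 -0.0059] [0.0027, 0.0027]
port side [([347.8, 253.7], 0.72)]
port top [([376.3, 193.0], 0.67)]
    [ 0.5457 -0.2774  0.1993] [0.001, 0.001]
lampbar side [([372.9, 234.3], 0.96), ([263.2, 192.3], 0.65)]
lampbar top [([393.8, 177.2], 0.88)]
    [ 0.5737 -0.3007  0.2503] [0.0014, 0.0014]
pedestal side [([342.4, 300.2], 0.81)]
pedestal top [([365.1, 188.9], 0.58)]
    [ 0.5663 -0.2993  0.0008] [0.0042, 0.0042]
finial side [([352.5, 283.9], 0.92)]
finial top [([153.1, 232.5], 0.59), ([372.3, 188.4], 0.53)
[... 187 characters left out ...]
.2], 0.62)]
thinpad top [([149.0, 232.5], 0.78), ([372.1, 188.9], 0.6)]
    [0.4726 0.2472 0.004 ] [0.0019, 0.0019]
thickpad side [([182.1, 215.6], 0.8)]
thickpad top [([188.5, 211.8], 0.64)]
    [ 0.5223  0.15   -0.0099] [0.0014, 0.0014]
lid_hinge side [([171.6, 163.7], 0.88)]
lid_hinge top [([148.0, 187.1], 0.97)]
    [0.5815 0.2299 0.0826] [0.0037, 0.0037]
lid_handle side [([163.8, 118.5], 0.92), ([342.2, 303.9], 0.22)]
lid_handle top [([130.0, 171.7], 0.66)]
    [0.5993 0.2397 0.2144] [0.0011, 0.0011]
jar side [([263.0, 189.9], 0.78)]
jar top [([231.0, 138.8], 0.92)]
    [ 0.7099  0.0346 -0.0012] [0.0052, 0.0052]
vasecap side [([367.9, 269.7], 0.73), ([349.9, 256.1], 0.4)]
vasecap top []
```

View pics/t0.png

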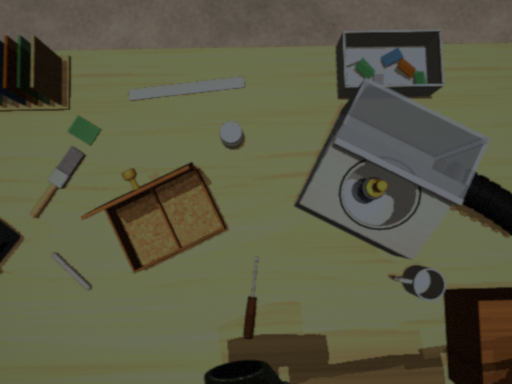

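View pics/s0.png

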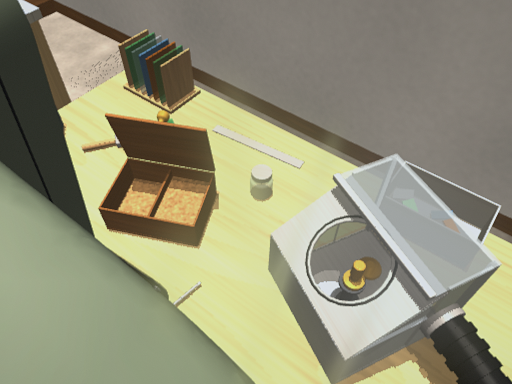

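The port and finial show at about (378,190) in the top view and (353,275) in the side view. The case is at (165,215) with its lid up along (85,215)–(192,166), and the jar is at (231,134). Next I fit the yaws and check IK.

```bash
cat >> h.py <<'E'
def tool(az,tilt=np.pi/6):  # tool z tilted toward azimuth az; returns two rotvec options (half turn)
    z=np.array([np.sin(tilt)*np.cos(az),np.sin(tilt)*np.sin(az),-np.cos(tilt)])
    out=[]
    for s in (1,-1):
        y=s*np.array([-np.sin(az),np.cos(az),0]); out.append(R.from_matrix(np.c_[np.cross(y,z),y,z]).as_rotvec())
    return z,out
def try_ik(p,o):
    try: return env.solve_ik(p,o)
    except Exception as e: return None
E
python3 - <<'E'
from h import *
np.set_printoptions(precision=4,suppress=True)
T=cam("top");S=cam("side")
deg=lambda v:np.degrees(np.arctan2(v[1],v[0]))
a,b=atz(T,(297,205),.145),atz(T,(415,257),.145);print("front",a,b,np.linalg.norm(b-a),deg(a-b)-90)
a,b=atz(T,(335,148),.269),atz(T,(463,202),.269);print("bar",a,b,np.linalg.norm(b-a),deg(a-b)-90)
q=[atz(T,p,.084) for p in((106,208),(134,270),(227,229),(192,165))]
print("case",np.mean(q,0),[ (round(float(np.linalg.norm(q[i]-q[i-1])),3),round(float(deg(q[i]-q[i-1])),1)) for i in range(4)])
def obs(t,idx):
    return tri([ray(T,idx[0]),ray(S,idx[1])])
print("finial",obs(0,[(372.3,188.4),(352.5,283.9)]), atz(T,(372.3,188.4),.1),atz(S,(352.5,283.9),.1))
print("port z.195",atz(T,(376.3,193),.195),atz(S,(347.8,253.7),.195))
psi=np.radians(-24);f=np.array([.565,-.295,.1])
z,os_=tool(psi)
for o in os_:
    for d in (0,.1,.2,.25):
        g=f+[0,0,.047]+z*.019-z*d; print("fin",d,try_ik(g,o))
y=np.radians(27);c=np.array([.4745,.24,.013])-.012*np.array([np.cos(y),np.sin(y),0])
for az in(y+np.pi/2,y-np.pi/2):
    z,os_=tool(az)
    for o in os_:
        for h in(0,.12): print("case",round(np.degrees(az)),h,try_ik(c+[0,0,.047+h]+z*.019,o))
E
```

```text
front [ 0.5258 -0.1125  0.145 ] [ 0.4042 -0.3715  0.145 ] 0.2861387762901631 -25.155541180629484
bar [ 0.6318 -0.1792  0.269 ] [ 0.5189 -0.4284  0.269 ] 0.27351583478649627 -24.35736465154585
case [0.5057 0.1928 0.084 ] [(0.224, 115.7), (0.159, -155.9), (0.235, -67.6), (0.173, 27.6)]
finial (array([ 0.5648, -0.3015,  0.0806]), [0.0016, 0.0016]) [ 0.5624 -0.2949  0.1   ] [ 0.5547 -0.3046  0.1   ]
port z.195 [ 0.5454 -0.2778  0.195 ] [ 0.5492 -0.2775  0.195 ]
fin 0 [-0.6772  0.1996  1.8772  0.2394  0.5687 -1.9986]
fin 0.1 [-0.7068 -0.03    1.9212  0.2085  0.7557 -1.9746]
fin 0.2 [-0.744  -0.2362  1.9155  0.1948  0.9706 -1.9658]
fin 0.25 [-0.7664 -0.325   1.894   0.194   1.0832 -1.9666]
fin 0 [-0.6772  0.1996  1.8772  0.2394  0.5687  1.143 ]
fin 0.1 [-0.7068 -0.03    1.9212  0.2085  0.7557  1.167 ]
fin 0.2 [-0.744  -0.2362  1.9155  0.1948  0.9706  1.1758]
fin 0.25 [-0.7664 -0.325   1.894   0.194   1.0832  1.175 ]
case 117 0 [0.0301 0.439  1.7821 0.5047 1.2086 2.4491]
case 117 0.12 [0.0301 0.2527 1.7295 0.475  1.4196 2.5651]
case 117 0 [ 0.0301  0.439   1.7821  0.5047  1.2086 -0.6925]
case 117 0.12 [ 0.0301  0.2527  1.7295  0.475   1.4196 -0.5765]
case -63 0 [ 0.5865  0.4376  1.7843 -0.6015  1.0712  0.4505]
case -63 0.12 [ 0.5865  0.251   1.7316 -0.5464  1.2724  0.3098]
case -63 0 [ 0.5865  0.4376  1.7843 -0.6015  1.0712 -2.6911]
case -63 0.12 None
```

```bash
cat > w.py <<'E'
from h import *
np.set_printoptions(precision=4,suppress=True)
def look(tg,pic=None):
    W=cam("wrist"); im=viewer.grab_frame("wrist")
    if pic: cv2.imwrite(f"pics/{pic}.png",im[:,:,::-1])
    out={}
    for t in tg:
        p=finder.pinpoint("wrist",t); out[t]=p
        print(t,[(np.round(q["xy"],1).tolist(),round(q["conf"],2)) for q in p[:2]])
    return W,out
E
python3 - <<'E'
from w import *
p=np.array([.145,-.556,.38]); env.move_linear(p)
psi=np.radians(-24.7);f=np.array([.566,-.294,.1]);z,o=tool(psi)
env.move_ptp(f+[0,0,.047]+z*(.019-.25),o[1])
print(env.read_tool_pos(),env.read_time())
W,o=look(["finial","port","pedestal","lampbar"],"w1")
for t,h in(("finial",.1),("port",.195),("lampbar",.255),("pedestal",.006)):
    if o[t]: print(t,atz(W,o[t][0]["xy"],h))
for n in ("wrist","side","top"):
    if n!="wrist": viewer.grab_frame(n)
    c=finder.cut_out(n,"finial")
    for q in c[:2]:
        m=q["region"];r,k=np.nonzero(m);print(n,q["conf"],q["xy"],m.sum(),k.min(),k.max(),r.min(),r.max())
E
```

```text
[ 0.461  -0.2464  0.3472] 4.0583
finial [([263.5, 177.2], 0.69)]
port [([259.4, 170.7], 0.76)]
pedestal [([260.0, 191.3], 0.65)]
lampbar [([259.5, 117.9], 0.82)]
finial [ 0.5621 -0.3018  0.1   ]
port [ 0.5445 -0.2867  0.195 ]
lampbar [ 0.5734 -0.2998  0.255 ]
pedestal [ 0.5673 -0.2994  0.006 ]
wrist 0.16 [241.6, 143.4] 775 224 255 127 157
side 0.92 [352.6, 276.8] 507 343 365 260 290
side 0.26 [140.7, 129.1] 713 112 162 121 139
top 0.74 [232.7, 133.5] 556 219 243 120 147
top 0.72 [396.7, 172.9] 21267 295 511 78 255
```

View pics/w1.png

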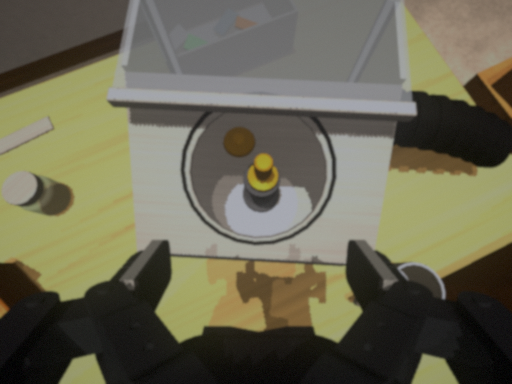

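Wrist view: port rim centred near (259,175), finial knob top at (263,160), foot at (263,184), vase cap at (240,141). I refine the finial by silhouette fit in all three views, and the yaw from the edges.

Run:
```python
from w import *
from scipy.optimize import minimize
deg=lambda v:np.degrees(np.arctan2(v[1],v[0]))
W=cam("wrist")
for h,(a,b) in((.145,((170,255),(348,263))),(.269,((110,92),(413,103))),(.255,((110,104),(413,115)))):
    a,b=atz(W,a,h),atz(W,b,h);print(h,a,b,(a+b)/2,np.linalg.norm(b-a),deg(a-b)-90)
def proj(C,P):
    K,o,r=C;q=(P-o)@r;q=q@K.T;return q[:,:2]/q[:,2:]
t=np.linspace(0,2*np.pi,40)
def sil(C,x,y,shape=(384,512),s=4):
    m=np.zeros((shape[0],shape[1]),np.float32);big=np.zeros((shape[0]*s,shape[1]*s),np.uint8)
    for r,z0,z1 in((.022,.1,.11),(.008,.11,.13),(.012,.13,.164)):
        P=np.vstack([np.c_[x+r*np.cos(t),y+r*np.sin(t),0*t+z] for z in(z0,z1)])
        hull=cv2.convexHull(((proj(C,P)+.5)*s).astype(np.float32)).astype(np.int32)
        cv2.fillPoly(big,[hull],1)
    return cv2.resize(big.astype(np.float32),shape[::-1],interpolation=cv2.INTER_AREA)
D={}
for n,f,roi in(("wrist","w1",(240,150,290,200)),("side","s0",(335,250,370,300)),("top","t0",(362,174,390,202))):
    hsv=cv2.cvtColor(cv2.imread(f"pics/{f}.png"),cv2.COLOR_BGR2HSV)
    m=((hsv[...,0]>14)&(hsv[...,0]<36)&(hsv[...,1]>130)&(hsv[...,2]>60)).astype(np.float32)
    k=np.zeros_like(m);x0,y0,x1,y1=roi;k[y0:y1,x0:x1]=1;m*=k;D[n]=(cam(n),m);print(n,m.sum(),sil(D[n][0],.5625,-.297).sum())
def cost(p,ns): return sum(1-2*np.minimum(sil(D[n][0],*p),D[n][1]).sum()/(sil(D[n][0],*p).sum()+D[n][1].sum()) for n in ns)
for ns in(["wrist"],["side"],["top"],["wrist","side","top"]):
    r=minimize(cost,[.5625,-.297],args=(ns,),method="Nelder-Mead",options=dict(initial_simplex=[[.5625,-.297],[.57,-.297],[.5625,-.304]],maxiter=60))
    print(ns,r.x,r.fun)
```

```text
0.145 [ 0.5081 -0.1518  0.145 ] [ 0.4109 -0.3406  0.145 ] [ 0.4595 -0.2462  0.145 ] 0.2123640149261294 -27.23667888999995
0.269 [ 0.6464 -0.1839  0.269 ] [ 0.5222 -0.427   0.269 ] [ 0.5843 -0.3055  0.269 ] 0.2729732515393437 -27.055587640111717
0.255 [ 0.6457 -0.1766  0.255 ] [ 0.5158 -0.4313  0.255 ] [ 0.5808 -0.304   0.255 ] 0.28594518222466986 -27.030067105476938
wrist 862.0 929.875
side 265.0 540.5
top 248.0 328.5625
['wrist'] [ 0.5637 -0.3002] 0.09039527177810669
['side'] [ 0.5645 -0.3013] 0.34156763553619385
['top'] [ 0.5647 -0.2995] 0.1409686803817749
['wrist', 'side', 'top'] [ 0.5641 -0.3005] 0.5813811421394348
```

Run:
```python
from w import *
psi=np.radians(-26.3);f=np.array([.5641,-.3005,.1]);z,o=tool(psi);G=f+[0,0,.048]+z*.019
env.move_ptp(G-z*.2,o[1])
print(env.move_linear(G-z*.09,rate=.15,f_stop=10))
W,_=look(["finial"],"w2")
print(env.move_linear(G,rate=.06,f_stop=8),env.read_tool_pos()-G,env.read_wrist_force())
im=snap("wrist","w3")
print(env.read_time())
a=cv2.imread("pics/w2.png");cv2.imwrite("pics/w23.png",cv2.resize(np.hstack([a,im[:,:,::-1]]),(800,300)))
```

```text
False
finial []
True [-0.009   0.0043  0.0163] [-6.5173  3.8787  9.6532]
7.0
```

View pics/w23.png

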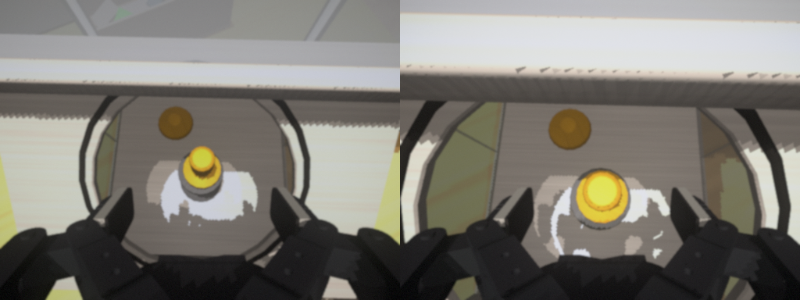

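In both views the knob sits centred between the fingers, at about (602,190) in the right half. The lamp bar fills the top of the picture. The approach stopped 19 mm short with force, so I check whether that is real contact.

Run:
```python
from w import *
print(env.read_wrist_force(),env.read_torque())
p=np.array(env.read_tool_pos());z,o=tool(np.radians(-26.3))
env.move_linear(p-z*.006,rate=.05);env.wait(.2);print(env.read_wrist_force(),env.read_torque())
for k in range(4):
    s=env.move_linear(p-z*.006+z*.003*(k+1),rate=.03);env.wait(.1);print(k,env.read_wrist_force(),env.read_torque())
```

```text
[-6.1766  4.4233  8.6205] [-0.298   0.7227 -0.4951]
[ 0.5326  0.8262 -0.3102] [ 0.0968  0.1736 -0.0123]
0 [-0.0423 -0.5083  0.681 ] [ 0.0924  0.1699 -0.0523]
1 [-3.4745  1.0054  3.4297] [-0.0697  0.3947 -0.1911]
2 [-20.5339  11.8829  24.5298] [-0.6855  1.7895 -1.5657]
3 [-41.684   25.6538  45.9041] [-1.3607  3.3652 -3.1004]
```

Run:
```python
from w import *
from scipy.optimize import least_squares
p=np.array(env.read_tool_pos());z,o=tool(np.radians(-26.3))
env.move_linear(p-z*.014,rate=.05);env.wait(.1);print(env.read_wrist_force(),env.read_time(), env.read_tool_pos())
a=snap("side","s4");b=snap("top","t4")
cv2.imwrite("pics/c4.png",np.hstack([cv2.resize(a[190:340,270:420],(400,400),interpolation=2),cv2.resize(b[130:250,320:440],(400,400),interpolation=2)])[:,:,::-1])
print("mount",np.array(viewer.camera_info("wrist")["mount"])[:3])
# wrist pose of w1
psi0=np.radians(-24.7);f0=np.array([.566,-.294,.1]);z0,o0=tool(psi0)
T=np.eye(4);T[:3,:3]=R.from_rotvec(o0[1]).as_matrix();T[:3,3]=f0+[0,0,.047]+z0*(.019-.25)
c=viewer.camera_info("wrist");M=T@np.array(c["mount"]);W=(np.array(c["mtx"]),M[:3,3],M[:3,:3])
cl=[(W,[(183,170),(335,170),(262,241),(196,207),(322,214)]),(cam("top"),[(340,195),(419,190),(378,228)]),(cam("side"),[(306,262),(396,265),(350,217),(348,304)])]
def res(q,sel):
    x,y,ps,r=q;n=np.array([.5*np.cos(ps),.5*np.sin(ps),-.866]);P0=np.array([x,y,.195]);out=[]
    for i in sel:
        for xy in cl[i][1]:
            o_,d=ray(cl[i][0],xy);t=((P0-o_)@n)/(d@n);out.append(np.linalg.norm(o_+t*d-P0)-r)
    return out+[(ps+np.radians(26.3))*.05]
for sel in([0],[1,2],[0,1,2]):
    s=least_squares(res,[.545,-.28,-.46,.075],args=(sel,));print(sel,s.x,np.degrees(s.x[2]),np.round(1e3*s.fun,1))
    ps=np.radians(-26.3);d=np.array([.5641,-.3005])-s.x[:2];print("finial x',y'",d@[np.cos(ps),np.sin(ps)],d@[-np.sin(ps),np.cos(ps)])
```

```text
[0.5718 0.1852 0.366 ] 9.5167 [ 0.558  -0.2979  0.1588]
mount [[-0.     -0.9629 -0.2698  0.0682]
 [ 1.     -0.0001  0.0003  0.0001]
 [-0.0003 -0.2698  0.9629 -0.1425]]
[0] [ 0.5431 -0.2856 -0.464   0.0843] -26.588077779049645 [ 0.8 -1.5 -1.1 -0.4  2.3 -0.3]
finial x',y' 0.025436620073262226 -0.004047758841364555
[1, 2] [ 0.542  -0.284  -0.4532  0.0816] -25.967422154309645 [ 1.  -0.7 -1.4  1.1  1.4 -1.7  0.4  0.3]
finial x',y' 0.02716471977508603 -0.0050340584623108624
[0, 1, 2] [ 0.5417 -0.2842 -0.4686  0.0823] -26.847153113390995 [ 1.9  0.9 -1.2 -0.1  3.5  0.6 -1.7 -2.6  0.6  0.6 -1.9 -0.6 -0.5]
finial x',y' 0.027292792334062815 -0.00464721509768801
```

View pics/c4.png

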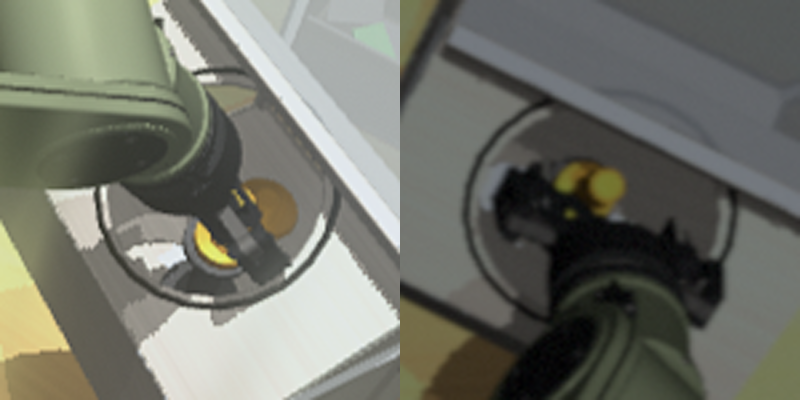

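The top crop shows the outer knuckle on the -y side at about (705,290) fouling the port ring, because the finial sits roughly 4.6 mm to the -y side of the port's axis. I shift slightly towards the port's centre, insert under guard and grip nearer the top of the knob. The grip leaves enough pad on it.

```bash
python3 - <<'E'
from w import *
psi=np.radians(-26.3);f=np.array([.5641,-.3005,.1]);z,o=tool(psi);yp=np.array([-np.sin(psi),np.cos(psi),0])
G=f+[0,0,.048]+z*.019+yp*.003
env.move_linear(G-z*.03,rate=.05)
hit=env.move_linear(G-z*.008,rate=.03,f_stop=5)
d=(np.array(env.read_tool_pos())-G)@z;print(hit,d,env.read_wrist_force())
if hit: env.move_linear(np.array(env.read_tool_pos())-z*.002,rate=.03)
env.wait(.1);print(env.read_wrist_force())
snap("wrist","w5")
effector.clamp(grasp_force=50);print(env.read_opening(),env.read_grip_force(),env.read_wrist_force(),env.read_time())
snap("wrist","w6")
E
python3 -c "
import cv2,numpy as np
cv2.imwrite('pics/w56.png',cv2.resize(np.hstack([cv2.imread('pics/w5.png'),cv2.imread('pics/w6.png')]),(800,300)))"
```

```text
True -0.01705374057725563 [-1.9099  2.1618  4.7617]
[ 0.2747 -0.6248 -0.4255]
0.02180094030321419 48.95820330013521 [-0.52   -0.0426  0.7619] 11.3583
```

View pics/w56.png

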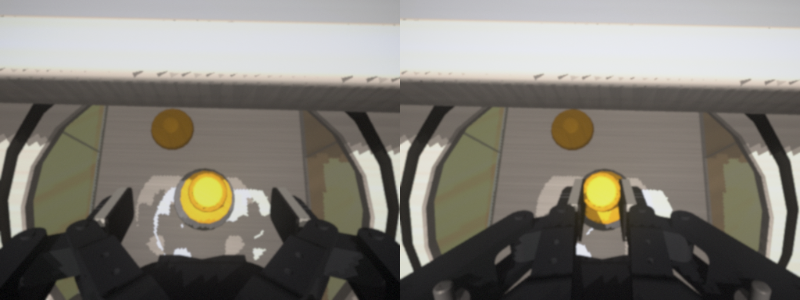

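The knob is between the pads, with the right fingertip reaching past the knob's centre at (618,180). I do a short test lift and look.

Run:
```python
from w import *
z,o=tool(np.radians(-26.3));p=np.array(env.read_tool_pos())
env.move_linear(p-z*.015,rate=.03);env.wait(.3);print(env.read_opening(),env.read_grip_force(),env.read_wrist_force(),env.read_time())
a=snap("wrist","w7");b=snap("side","s7");t=snap("top","t7")
cv2.imwrite("pics/c7.png",np.hstack([cv2.resize(x,(400,400),interpolation=2) for x in(a[150:350,150:350],t[140:240,330:430])])[:,:,::-1])
```

```text
0.022113470571393557 48.819596513640136 [ 0.4609  0.0062 -0.2012] 12.3583
```

View pics/c7.png

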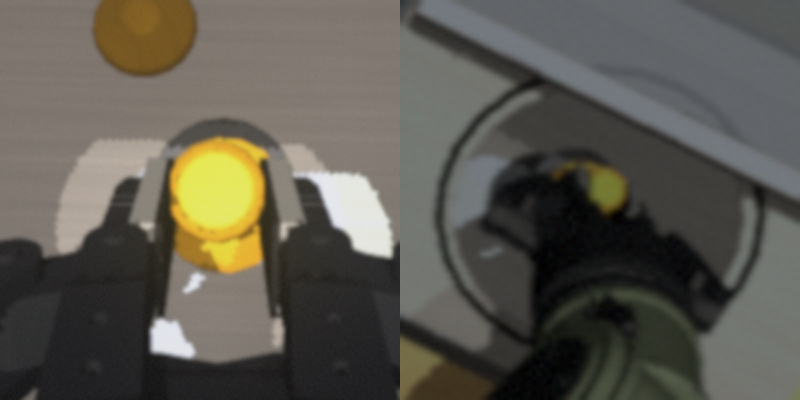

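The knob sits between the pads, which reach past its centre at (217,187), and it moved with the gripper. So it is held, and I bring it out.

Run:
```python
from w import *
z,o=tool(np.radians(-26.3));p=np.array(env.read_tool_pos())
env.move_linear(p-z*.2,rate=.08,f_stop=15)
env.wait(.2)
print(env.read_opening(),env.read_tool_pos(),np.mean([env.read_wrist_force() for _ in range(3)],0),env.read_time(),env.read_joints())
a=snap("wrist","w8");b=snap("side","s8")
cv2.imwrite("pics/c8.png",np.hstack([cv2.resize(x,(400,400),interpolation=2) for x in(a[150:350,150:350],b[130:330,230:430])])[:,:,::-1])
y=np.radians(27);C=np.array([.5015,.1905,0]);T=cam("top")
for az in(y+np.pi/2,y-np.pi/2):
    zz,os_=tool(az)
    for o in os_: print(np.degrees(az),try_ik(np.array([.4645,.236,.27])+zz*.01,o),try_ik(np.array([.4645,.236,.07])+zz*.01,o))
```

```text
0.02176941448886935 [ 0.4694 -0.25    0.3342] [ 0.8498  0.4066 -1.7775] 15.3583 [-0.7345 -0.2923  1.8946  0.1576  1.0427  1.25  ]
117.0 [0.0252 0.1498 1.6341 0.4682 1.5985 2.6511] [0.0252 0.4117 1.7728 0.4967 1.2425 2.464 ]
117.0 [ 0.0252  0.1498  1.6341  0.4682  1.5985 -0.4905] [ 0.0252  0.4117  1.7728  0.4967  1.2425 -0.6776]
-63.0 [ 0.5963  0.1491  1.6349 -0.5234  1.4483  0.2146] [ 0.5963  0.4112  1.7737 -0.5882  1.1063  0.4346]
-63.0 None [ 0.5963  0.4112  1.7737 -0.5882  1.1063 -2.707 ]
```

View pics/c8.png

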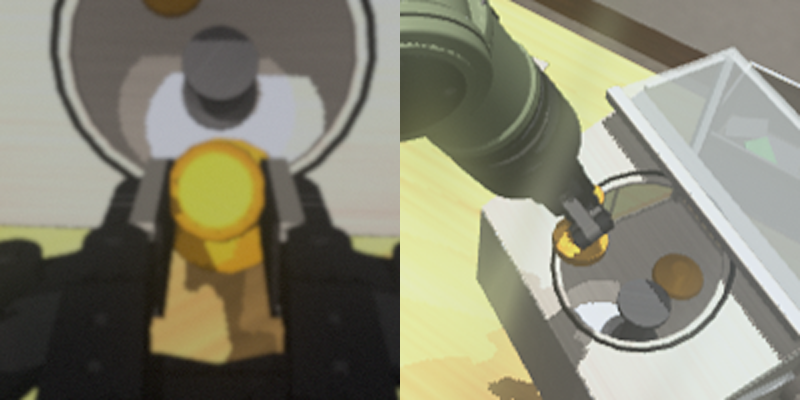

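Finial held upright and clear of the box, with the pedestal bare at (220,65) in the left half. Next I carry it to a hover above the case and look.

Run:
```python
from w import *
y=np.radians(27);z,o=tool(y+np.pi/2)
h=np.array([.464,.2375,.29])
env.move_ptp(h,o[1]);env.wait(.2)
print(env.read_opening(),env.read_time(),env.read_joints(),env.read_wrist_force())
T=cam("top");S=cam("side")
W,q=look(["thinpad","thickpad","case","lid_hinge"],"w9")
for t,zz in(("thinpad",.005),("thickpad",.005),("case",0),("lid_hinge",.084)):
    if q[t]: print(t,atz(W,q[t][0]["xy"],zz))
```

```text
0.021793200709811614 17.4 [ 0.0185  0.1283  1.5973  0.4681  1.6523 -0.4692] [-0.0367  0.6952 -1.4482]
thinpad []
thickpad [([266.0, 341.8], 0.73)]
case [([268.6, 301.4], 0.65)]
lid_hinge []
thickpad [0.524  0.1433 0.005 ]
case [0.5042 0.1915 0.    ]
```

View pics/w9.png

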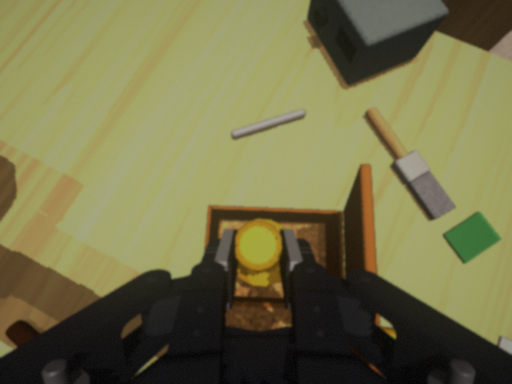

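The +y wall's rim runs (208,207)–(343,212), the partition is near row 297, and the finial hovers over the deep (+y) bay. I check the corners, then descend under guard.

Run:
```python
from w import *
W=cam("wrist")
a,b=atz(W,(208,207),.084),atz(W,(343,212),.084);d=b-a;th=np.arctan2(d[1],d[0]);print(a,b,np.degrees(th),np.linalg.norm(d))
y=np.radians(27);ux=np.array([np.cos(y),np.sin(y),0]);uy=np.array([-ux[1],ux[0],0])
c=a+ux*.085-uy*.1175;print("centre from corner",c)
C=(np.array([.505,.192,0])+[c[0],c[1],0])/2; t=C+uy*.0575-ux*.012;t[2]=0;print("target",t)
env.move_linear(t+[0,0,.18],rate=.12);env.move_linear(t+[0,0,.075],rate=.08,f_stop=10)
env.wait(.2);f0=np.array(env.read_wrist_force())
h=env.move_linear(t+[0,0,.052],rate=.02,f_stop=3)
print(h,env.read_tool_pos(),env.read_wrist_force(),f0,env.read_time())
snap("side","s10");im=snap("top","t10");b=cv2.imread("pics/s10.png")
cv2.imwrite("pics/c10.png",np.hstack([cv2.resize(x,(400,400),interpolation=2) for x in(b[100:260,80:240],im[140:300,70:230][:,:,::-1])]))
```

```text
[0.3794 0.2643 0.084 ] [0.5333 0.3354 0.084 ] 24.81610875099015 0.16957682985518777
centre from corner [0.5085 0.1982 0.084 ]
target [0.47   0.2409 0.    ]
True [0.4699 0.2411 0.0612] [ 0.9951 -0.8289  4.9788] [ 0.0503  0.327  -1.1405] 21.1083
```

View pics/c10.png

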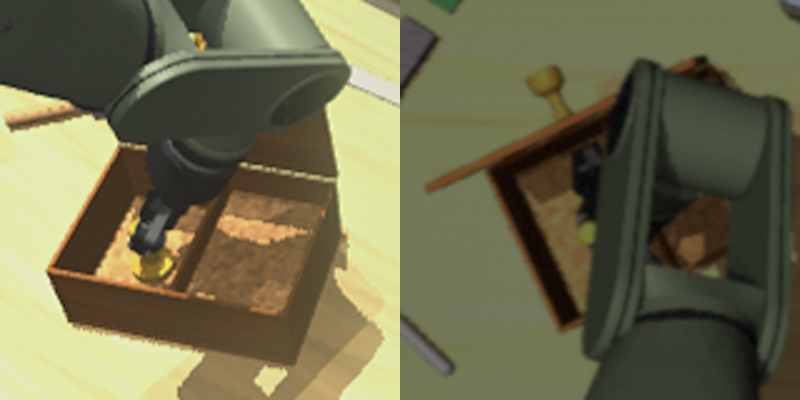

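The finial stands on the pad in the deep bay (side crop, (155,260)). TCP height 0.0612 matches contact, so I release and retreat.

Run:
```python
from w import *
effector.open_jaws();env.wait(.4);print(env.read_opening(),env.read_wrist_force(),env.read_grip_force())
z,o=tool(np.radians(117));p=np.array(env.read_tool_pos())
print(env.move_linear(p-z*.06,rate=.05,f_stop=10))
print(env.move_linear(p-z*.2,rate=.15,f_stop=15))
env.wait(.1);print(env.read_time(),env.read_tool_pos())
W,q=look(["finial"],"w11")
q=np.array(env.read_joints());q[0]-=.7;env.goto_joints(q)
snap("side","s11");snap("top","t11")
for n in("side","top"):
    C=cam(n)
    for t in("lid_handle","lid_hinge","finial"):print(n,t,[(np.round(k["xy"],1).tolist(),round(k["conf"],2)) for k in finder.pinpoint(n,t)[:1]])
a,b=cv2.imread("pics/s11.png"),cv2.imread("pics/t11.png")
cv2.imwrite("pics/c11.png",np.hstack([cv2.resize(x,(400,400),interpolation=2) for x in(a[100:260,80:240],b[140:300,70:230])]))
```

```text
0.08547593810625756 [0.2539 0.0076 0.0745] 0.0
False
False
24.775 [0.5134 0.1521 0.2323]
finial [([261.7, 181.6], 0.73), ([266.2, 226.1], 0.21)]
side lid_handle [([343.6, 300.8], 0.65)]
side lid_hinge []
side finial []
top lid_handle [([130.1, 166.7], 0.98)]
top lid_hinge [([148.1, 184.5], 0.82)]
top finial [([150.8, 229.2], 0.54)]
```

View pics/c11.png

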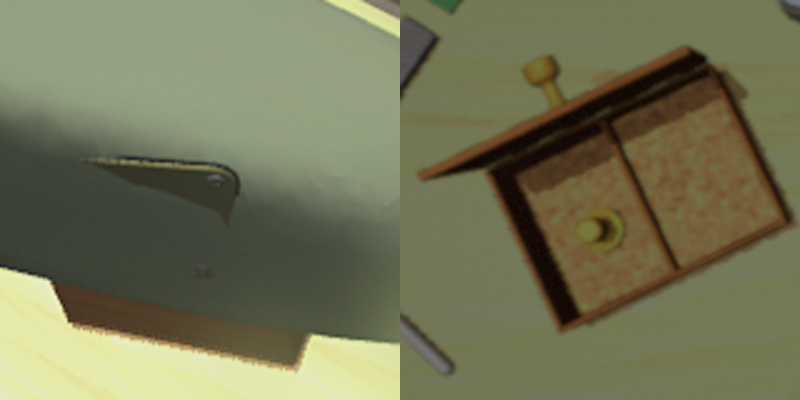

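The finial stands upright in the deep bay (right crop, (600,230)) with the lid still open. Now I close the lid with shut fingers, pushing from behind and beside its knob.

```bash
cat > lid.py <<'E'
from w import *
y=np.radians(26.5);ux=np.array([np.cos(y),np.sin(y),0]);uy=np.array([-ux[1],ux[0],0]);uz=np.array([0,0,1.])
C=np.array([.5065,.195,0])
def pt(th,r=.125,gap=0,w=.011,yo=-.06):
    return C+ux*(.085-r*np.cos(th)+.008*np.sin(th)+w+gap)+uz*(.084+r*np.sin(th)+.008*np.cos(th))+uy*yo
E
python3 - <<'E'
from lid import *
z,o=tool(y,1e-6)
for s in o:
    print([try_ik(p,s) for p in(pt(1.5,gap=.045)+uz*.16,pt(1.5,gap=.045),pt(.7),pt(0))])
E
```

```text
[array([ 0.1748,  0.3972,  1.021 ,  0.    ,  1.7235, -1.8585]), array([ 0.1748,  0.4627,  1.2517,  0.    ,  1.4272, -1.8585]), array([ 0.1057,  0.226 ,  1.6491,  0.    ,  1.2665, -1.9276]), array([ 0.0823,  0.2594,  1.7922,  0.    ,  1.09  , -1.951 ])]
[array([0.1748, 0.3972, 1.021 , 0.    , 1.7235, 1.283 ]), array([0.1748, 0.4627, 1.2517, 0.    , 1.4272, 1.283 ]), array([0.1057, 0.226 , 1.6491, 0.    , 1.2665, 1.214 ]), array([0.0823, 0.2594, 1.7922, 0.    , 1.09  , 1.1906])]
```

Run:
```python
from lid import *
z,o=tool(y,1e-6);o=o[1]
effector.clamp(grasp_force=30)
p=np.array(env.read_tool_pos());p[2]=.38;env.move_linear(p,rate=.2)
env.move_ptp(pt(1.5,gap=.045)+uz*.16,o)
print(env.move_linear(pt(1.5,gap=.045),rate=.15,f_stop=10),env.read_time())
for th in np.arange(1.5,.05,-.14):
    h=env.move_linear(pt(th),rate=.12,f_stop=15)
    print(round(th,2),h,np.round(env.read_wrist_force(),1))
    if h: break
else:
    h=env.move_linear(pt(0)-uz*.008,rate=.04,f_stop=10);print("end",h,env.read_tool_pos(),pt(0),env.read_wrist_force())
print(env.read_time())
```

```text
False 31.2
1.5 False [-0.3  0.1  0.6]
1.36 False [-0.6  0.9 -0.2]
1.22 False [-0.   0.   0.8]
1.08 False [ 0.5  0.6 -0.5]
0.94 False [ 0.1  0.3 -0.5]
0.8 False [-0.1  0.1  0.1]
0.66 False [-0.1 -0.3  0.5]
0.52 False [1.3 0.6 0.7]
0.38 False [ 0.4  0.3 -0. ]
0.24 False [0.3 0.6 1. ]
0.1 False [1.  0.5 0.2]
end True [0.5092 0.1287 0.0925] [0.5073 0.1284 0.092 ] [-1.5229 -0.804   8.5046]
35.125
```

Contact at z = 0.0925, which is the closed lid's top face. I retreat and verify.

Run:
```python
from lid import *
p=np.array(env.read_tool_pos());env.move_linear(p+uz*.16,rate=.12)
env.move_linear(p+uz*.22-ux*.06-uy*.12,rate=.2);env.wait(.2)
print(env.read_time(),env.read_wrist_force())
snap("side","s12");snap("top","t12")
rs=[]
for n in("side","top"):
    k=finder.pinpoint(n,"lid_handle");print(n,[(np.round(q["xy"],1).tolist(),round(q["conf"],2)) for q in k[:1]])
    if k: rs.append(ray(cam(n),k[0]["xy"]))
if len(rs)==2: print(tri(rs))
a,b=cv2.imread("pics/s12.png"),cv2.imread("pics/t12.png")
cv2.imwrite("pics/c12.png",np.hstack([cv2.resize(x,(400,400),interpolation=2) for x in(a[90:290,60:260],b[100:300,70:270])]))
```

```text
37.7 [-0.5484  0.5463 -0.6555]
side [([145.8, 195.2], 0.79)]
top [([176.0, 238.0], 0.56)]
(array([0.4544, 0.1634, 0.1297]), [0.0059, 0.0059])
```

View pics/c12.png

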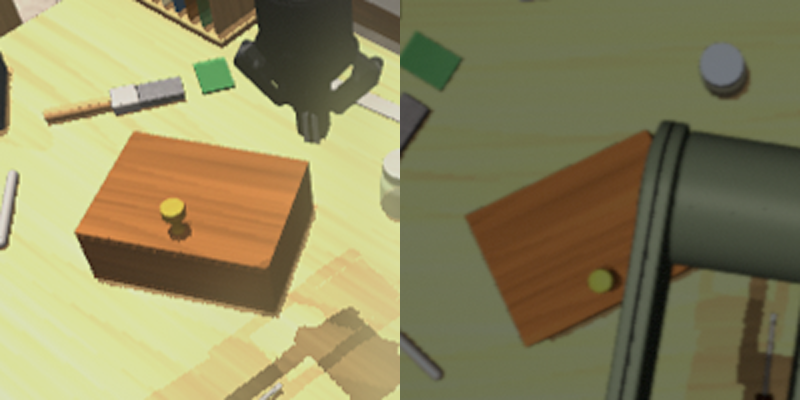

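Both views show the lid flat on the case, with its knob at about z 0.13 (0.127 expected when closed). The jar is in place and the arm is clear.

```bash
python3 -c "
from workcell import hand_in
print(hand_in())"
```

```text
the job is handed in; nothing more can be done
None
```

The finial was lifted out, released upright in the deep bay and the lid closed, and the job is handed in with no verdict shown; one risk is that my check of a contact at the port read about 67 N at the wrist, which may have broken the 40 N gripper-body limit.

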